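# Close the slide case

## Task

Get the white slide case ready for storage: push the upright green flap down until it lies flat over the strips, and only then swing the blue cover over it until it is fully shut. Push gently with the fingertips and never slam the cover; leave the strips lying in the case and everything else on the bench where it is.

Things in the scene. Friction and masses are not known exactly. Their poses are not given: they have to be found in the camera images.
- case: white open-topped slide case fixed to the bench, 200 mm (its x) x 160 mm (its y) outside, walls 5 mm thick, rim 60 mm above the bench; inside, a black pad 25 mm high carries three strips. Origin at the centre of its underside on the bench, z up. The cover is hinged along its +y wall, the flap along its -y wall, both hinge lines parallel to its x axis
- flap (a joint): angle of the green flap: 0 = folded flat inside the case over the strips, about 1.57 = upright, 1.62 = its stop. A flat plate 160 mm wide (along the case's x), 80 mm from hinge to free edge, 4 mm thick (2 mm either side of its hinge plane). It folds toward the case's +y, so it is pushed from its -y side, then from above. A light friction hinge (about 0.05 N m) lets it stay where it is left. While upright it stands in the way of the cover
- flap_hinge (a point): middle of the flap's hinge line, 42 mm above the bench, 72 mm to the -y side of the case's origin
- flap_edge (a point): middle of the flap's free edge, 80 mm from its hinge line
- cover (a joint): angle of the blue cover: 0 = shut, flat on the rim; about 1.57 = upright; 1.95 = its stop, leaning outward. A flat plate 200 mm wide (along the case's x), 160 mm from hinge to free edge; its outer face, which is on top when shut, lies 6 mm outward of the hinge plane. It closes toward the case's -y, so it is pushed from its +y side, then from above. A friction hinge (about 0.26 N m, which carries its 0.2 kg) lets it stay at any angle without falling
- cover_hinge (a point): middle of the cover's hinge line, 60 mm above the bench, 80 mm to the +y side of the case's origin
- cover_edge (a point): middle of the cover's free edge, 160 mm from its hinge line
- strip0: white strip with three green windows, 150 x 30 x 8 mm, loose, lying flat in the case; its underside is 25 mm and its top 33 mm above the bench; origin at the centre of its underside
- strip1: white strip with three green windows, 150 x 30 x 8 mm, loose, lying flat in the case; its underside is 25 mm and its top 33 mm above the bench; origin at the centre of its underside
- strip2: white strip with three green windows, 150 x 30 x 8 mm, loose, lying flat in the case; its underside is 25 mm and its top 33 mm above the bench; origin at the centre of its underside
- spare_strip: white strip with three green windows, 150 x 30 x 8 mm, lying on the bench on the robot's side of the case; bystander; origin at the centre of its underside
- dish: open clear petri dish with green stain, 84 mm across, 14 mm tall, on the bench beyond the case; bystander; origin at the centre of its underside
- pipette: dropper pipette lying on the bench, about 140 mm long and 14 mm thick; bystander; origin at its middle, on the bench
- amber: amber bottle, 56 mm across, 110 mm tall; bystander; origin at the centre of its underside
- stain_jar: green jar with a lid, 56 mm across, 65 mm tall; bystander; origin at the centre of its underside
- beaker: clear beaker, 68 mm across, 85 mm tall; bystander; origin at the centre of its underside
- marker: black marker pen with a green cap, lying, about 130 mm long and 14 mm thick; bystander; origin at its middle, on the bench
There are look-alikes about, which are no part of the job. Leave any black, red or yellow look-alike of the strip2 alone.

How it is judged:
By the outcome, as a careful person would: the job done as asked, in the order asked, and still so for the second after the job is handed in, with the robot touching nothing.
It also fails if it takes over 64 s, if anything falls off the work surface, if the arm or the gripper's body presses on something with over 40 N, if the wrist force passes 120 N, or if a joint passes its speed limit or range.

## Robot

A 6-joint arm with a two-finger parallel gripper is mounted at the origin on the work surface. World frame = base frame: x ahead of the robot, y to its left, z up, the work surface at z = 0. Lengths are in m, angles in rad, forces in N, time in s.
With the tool pointing down it reaches from about 0.3 to 1 m from the base axis. Payload 5.1 kg.
Tool frame: the origin (TCP) lies at the centre of the arm's flange, where the gripper is bolted on; the fingertips stand 190 mm ahead of it and the grasp point (between the pads) lies 171 mm ahead of it; x points along the fingers, y is the direction in which the jaws open and shut, and the axes are right-handed (so a half turn about x gives the same grasp; the last joint's range is limited). The gripper opens to 95 mm and grips with 3 to 60 N. Pads are 20 mm wide; open, the fingers measure 119 mm over their backs; the gripper's body (75 mm by 180 mm) begins 59 mm behind the grasp point.
Start: joints at [1.218, 0.124, 1.65, -0, 1.367, -0.083], TCP at [0.173, 0.626, 0.405] pointing down, gripper open.
Joint ranges: [-2.61, 2.61], [-1.02, 2.33], [0.03, 2.71], [-1.35, 4.49], [0.32, 2.68], [-2.91, 2.91]. Speed limits (rad/s): [2.57, 2.57, 3.14, 3.14, 3.14, 3.14].

## Interface

Orientations are given as a unit quaternion [x, y, z, w].
In Python, from station import move_pose, servo_line, set_joints, command_gripper, sleep, ik, read_camera, get_calibration, MotionError, finish_job, current_clock, current_joint_pos, current_qvel, current_joint_torque, current_eef_pos, current_eef_rot, current_contact_force, current_ft_torque, current_opening gives the robot as it stands. Calls block until the motion is done:
- move_pose(position, orientation): joint-space move of the TCP to a pose.
- servo_line(position, attitude=None, vel=0.15): straight line of the TCP; attitude=None keeps the orientation; vel is the mean speed in m/s.
- set_joints(angles): joint-space move.
- command_gripper(opening): finger opening in m; the grip force is fixed at half the most; returns when the fingers have stopped.
- sleep(seconds).
- ik(position, orientation): joint angles nearest the present ones, or None.
- read_camera(name): name is "side" or "top"; returns the picture (384x512x3 uint8, blue, green, red); there is no depth.
- get_calibration(name): a dict with "fov_y" (degrees; the focal length in pixels is half the picture's height over the tangent of half this angle, whatever the lens; pixels are square), "cx", "cy" (the principal point, pixels), "cam_to_world" (4x4, takes a point from camera to world coordinates). Camera axes: x right, y up, looking along -z (the intrinsics and any distortion apply to the point x, -y, -z); pixel columns grow to the right and rows downward; lengths in m; the calibration is good to about 2 mm. A picture is of the moment at which its call begins. get_calibration takes no time and is no camera call.
A pose or a line that the arm cannot do raises MotionError and nothing moves.
- finish_job(): hands the job in, once; it reports no verdict.
Readings, each from a call of its own:
- current_clock(): time.
- current_joint_pos(): joint angles.
- current_qvel(): joint speeds.
- current_joint_torque(): joint torques, N m.
- current_eef_pos(): TCP position.
- current_eef_rot(): TCP orientation.
- current_contact_force(): force on the tool from outside, world axes, zero at the start.
- current_ft_torque(): the same for the moment, N m.
- current_opening(): finger opening in m.
Only numpy, scipy, OpenCV 4.12 (cv2) and the standard library are available. Lean on these libraries where they do the work, as an engineer would, in place of code of your own. Each camera call takes 0.05 s, during which the arm holds its last target. There are 200 camera calls.

## Working session

There is one attempt and no reset: what is moved stays moved. The work goes in short steps, each a Python script; the robot and the scene stay as the last script left them, time stands still between calls to the robot, and variables do not carry over. Pictures are saved under pics/ and viewed, about 8 in all and at most 12, crops included, and the job is handed in when it is done.

```bash
mkdir -p pics; ls; python3 - <<'E'
from station import *
import cv2,numpy as np
for n in("side","top"):
    cv2.imwrite(f"pics/{n}0.png",cv2.resize(read_camera(n),(800,600),interpolation=cv2.INTER_CUBIC)); cv2.imwrite(f"pics/{n}_raw0.png",read_camera(n))
    print(n,get_calibration(n))
print(current_clock(),current_eef_pos(),current_eef_rot(),current_opening())
E
```

```text
pics
side {'fov_y': 48.19695000349246, 'cx': 260.19902656284654, 'cy': 190.46278260474136, 'cam_to_world': array([[ 0.72599161,  0.52881972, -0.4396429 , -0.03141958],
       [-0.68755332,  0.57150191, -0.44794642, -0.45254564],
       [ 0.01437386,  0.62748328,  0.77849735,  1.02516478],
       [ 0.        ,  0.        ,  0.        ,  1.        ]])}
top {'fov_y': 44.81555154434873, 'cx': 255.9735876024004, 'cy': 188.31957026135038, 'cam_to_world': array([[-0.02359198,  0.98968817, -0.14128249,  0.27819304],
       [-0.99965724, -0.02495817, -0.00790549,  0.0705824 ],
       [-0.01135012,  0.14104755,  0.98993776,  1.514049  ],
       [ 0.        ,  0.        ,  0.        ,  1.        ]])}
0.2 [0.17323983 0.6263249  0.40399031] [ 0.09468188  0.70077463 -0.09555155  0.70058559] 0.09487688781882753
```

View pics/side0.png

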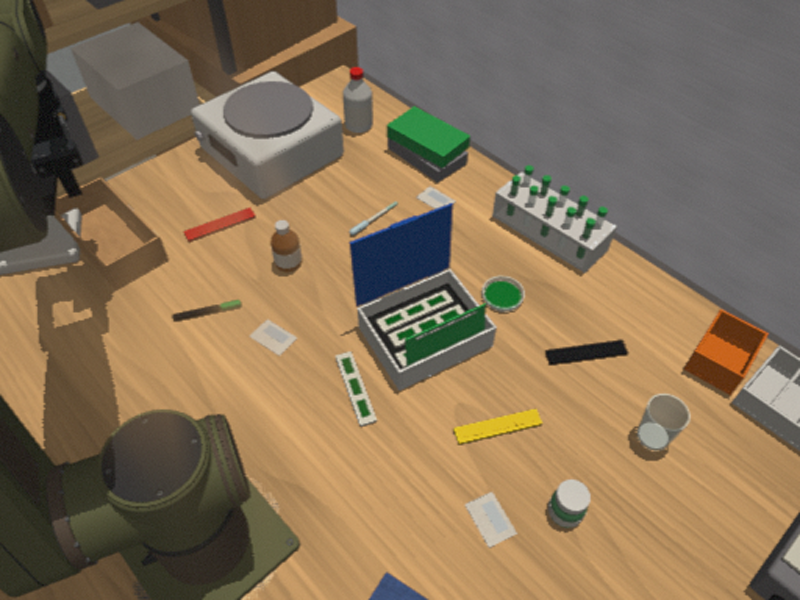

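View pics/top0.png

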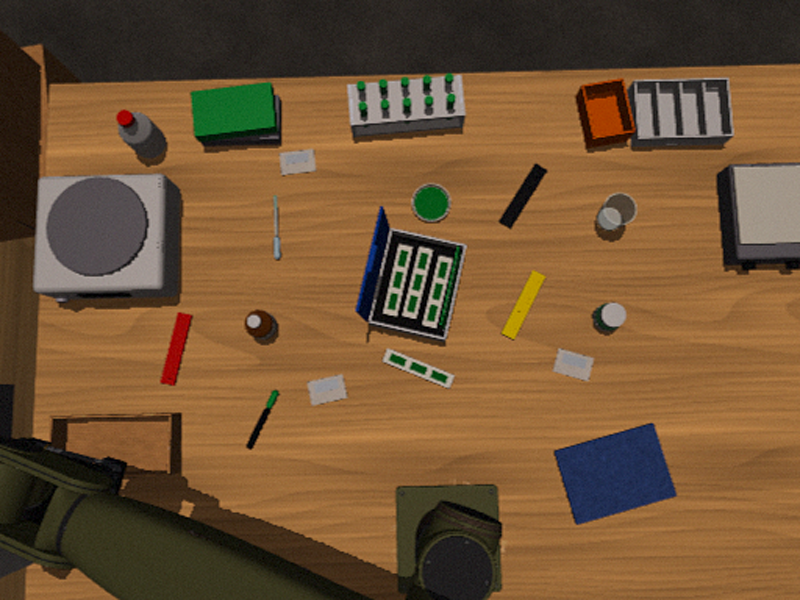

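The top view shows the case around (415,285), with the cover on the left (world +y) and the flap on the right. In the side view the case is at about (425,315). I'll zoom in on both to get the corners.

```bash
python3 - <<'E'
import cv2,numpy as np
t=cv2.imread("pics/top_raw0.png")[125:225,220:310]; s=cv2.imread("pics/side_raw0.png")[125:250,215:325]
a=cv2.resize(t,None,fx=4,fy=4,interpolation=cv2.INTER_CUBIC); b=cv2.resize(s,None,fx=4,fy=4,interpolation=cv2.INTER_CUBIC)
a=cv2.copyMakeBorder(a,0,100,0,0,cv2.BORDER_CONSTANT)
cv2.imwrite("pics/crop1.png",np.hstack([a,b]))
E
```

```text
(no output)
```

View pics/crop1.png

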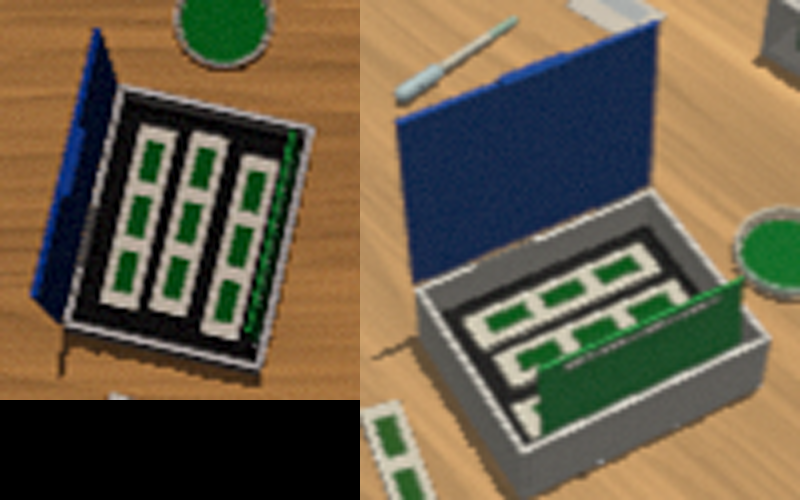

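In the left crop (top view) the rim corners are at (119,86), (314,128), (261,369) and (64,325). In the right crop (side view) they are at (413,288), (525,450), (769,340) and (655,190). The cover leans outward and the flap is upright. Next I triangulate these points.

```bash
cat > h.py <<'E'
from station import *
import numpy as np, cv2
def ray(n,u,v):
    c=get_calibration(n); f=192/np.tan(np.radians(c["fov_y"]/2)); T=np.array(c["cam_to_world"])
    d=T[:3,:3]@np.array([(u-c["cx"])/f,-(v-c["cy"])/f,-1]); return T[:3,3],d/np.linalg.norm(d)
def onz(n,u,v,z):
    o,d=ray(n,u,v); return o+d*(z-o[2])/d[2]
def tri(a,b):
    o1,d1=ray("top",*a); o2,d2=ray("side",*b)
    s=np.linalg.lstsq(np.c_[d1,-d2],o2-o1,rcond=None)[0]; p,q=o1+s[0]*d1,o2+s[1]*d2
    return (p+q)/2,np.linalg.norm(p-q)
E
python3 - <<'E'
from h import *
T=lambda u,v:(220+u/4-.375,125+v/4-.375); S=lambda u,v:(215+(u-360)/4-.375,125+v/4-.375)
P={"FL":((119,86),(655,190)),"FR":((314,128),(769,340)),"NR":((261,369),(525,450)),"NL":((64,325),(413,288)),
"covF":((97,28),(658,22)),"covN":((33,297),(397,120)),"flF":((297,130),(742,282)),"flN":((250,335),(540,372))}
W={}
for k,(a,b) in P.items():
    p,e=tri(T(*a),S(*b)); W[k]=p; print(k,p.round(4),"gap",round(e,4),"top@.06",onz("top",*T(*a),.06).round(4)[:2],"side@.06",onz("side",*S(*b),.06).round(4)[:2])
pts=np.array([[100,80],[100,-80],[-100,-80],[-100,80]])/1000.
for src in("top","side","tri"):
    Q=np.array([(W[k] if src=="tri" else onz("top",*T(*P[k][0]),.06) if src=="top" else onz("side",*S(*P[k][1]),.06))[:2] for k in("FL","FR","NR","NL")])
    c=Q.mean(0);H=(Q-c).T@pts; th=np.arctan2(H[1,0]-H[0,1],H[0,0]+H[1,1]);R=np.array([[np.cos(th),-np.sin(th)],[np.sin(th),np.cos(th)]])
    print(src,c.round(4),"yaw",np.degrees(th).round(2),"res",(Q-c-pts@R.T).round(4).tolist())
    for k in("covF","covN","flF","flN"): print("  ",k,((W[k][:2]-c)@R).round(4),W[k][2].round(4))
E
```

```text
FL [0.6244 0.0991 0.0574] gap 0.0034 top@.06 [0.6224 0.1001] side@.06 [0.6241 0.0967]
FR [ 0.5842 -0.0542  0.0581] gap 0.0009 top@.06 [ 0.5842 -0.0543] side@.06 [ 0.5826 -0.0547]
NR [ 0.3936 -0.0062  0.0635] gap 0.0014 top@.06 [ 0.3933 -0.006 ] side@.06 [ 0.3958 -0.0049]
NL [0.4307 0.1478 0.0611] gap 0.0019 top@.06 [0.4317 0.1474] side@.06 [0.4305 0.149 ]
covF [0.6278 0.1117 0.218 ] gap 0.0002 top@.06 [0.6705 0.1167] side@.06 [0.7567 0.2223]
covN [0.4352 0.16   0.221 ] gap 0.0008 top@.06 [0.4544 0.1714] side@.06 [0.5291 0.2824]
flF [ 0.5692 -0.0352  0.1192] gap 0.0032 top@.06 [ 0.5829 -0.0407] side@.06 [ 0.607 -0.007]
flN [0.4152 0.004  0.1213] gap 0.0024 top@.06 [0.4202 0.0018] side@.06 [0.4466 0.0343]
top [0.5079 0.0468] yaw -14.03 res [[-0.0019, -0.0001], [-0.0013, 0.0008], [0.0018, 0.0006], [0.0014, -0.0013]]
   covF [0.1006 0.0921] 0.218
   covN [-0.098   0.0922] 0.221
   flF [ 0.0794 -0.0646] 0.1192
   flN [-0.0796 -0.064 ] 0.1213
side [0.5082 0.0465] yaw -14.63 res [[-0.0011, -0.002], [-0.0022, 0.0014], [0.0045, 0.0007], [-0.0012, -0.0002]]
   covF [0.0992 0.0933] 0.218
   covN [-0.0993  0.0914] 0.221
   flF [ 0.0796 -0.0636] 0.1192
   flN [-0.0793 -0.0647] 0.1213
tri [0.5083 0.0466] yaw -14.13 res [[-0.0003, -0.0007], [-0.0015, 0.0012], [0.0019, 0.0003], [-0.0001, -0.0008]]
   covF [0.1001 0.0923] 0.218
   covN [-0.0985  0.0921] 0.221
   flF [ 0.0791 -0.0645] 0.1192
   flN [-0.0798 -0.0641] 0.1213
```

The sizes and heights agree: the rim triangulates to about 60 mm, the cover edge puts it at about 1.64 rad, and the flap is at about 1.47 rad. The case is at (0.508, 0.047) with yaw −14.1°. Now I push the flap with closed fingertips along its arc, stopping on force.

```bash
cat >> h.py <<'E'
from scipy.spatial.transform import Rotation as Rn
C=np.array([.5082,.0467]); YAW=np.radians(-14.1)
ex=np.array([np.cos(YAW),np.sin(YAW),0]); ey=np.array([-ex[1],ex[0],0])
def quat(s):
    x=np.array([0,0,-1.]); y=s*ex; return Rn.from_matrix(np.c_[x,y,np.cross(x,y)]).as_quat()
def tcp(y,z,x=0.):   # fingertip centre in case frame -> TCP
    return np.r_[C,0]+ex*x+ey*y+np.array([0,0,z+.19])
HW=.010  # half finger width along case y
def flap_tip(th,r=.060,off=0.):   # bottom +y corner of the tip on the flap's outer face
    n=np.array([-np.sin(th),np.cos(th)]); p=np.array([-.072,.042])+r*np.array([np.cos(th),np.sin(th)])+(.002+off)*n
    return tcp(p[0]-HW,p[1])
def cover_tip(th,r=.120,off=0.):  # bottom -y corner on the cover's outer face
    n=np.array([np.sin(th),np.cos(th)]); p=np.array([.080,.060])+r*np.array([-np.cos(th),np.sin(th)])+(.006+off)*n
    return tcp(p[0]+HW,p[1])
def follow(f,ths,vel,fmax):
    for th in ths:
        servo_line(f(th),vel=vel); F=np.array(current_contact_force()); print(round(float(th),2),F.round(1),end=" ")
        if np.linalg.norm(F)>fmax: print("STOP");break
    print()
E
python3 - <<'E'
from h import *
p=np.array(current_eef_pos())
js={s:ik(tcp(-.095,.30),quat(s)) for s in(1,-1)}; print(js)
s=min((k for k in js if js[k] is not None),key=lambda k:abs(js[k][5])); print("s",s)
open("s.txt","w").write(str(s)); q=quat(s)
command_gripper(0.0)
servo_line([p[0],p[1],.52],vel=.2)
move_pose(tcp(-.105,.30),q)
servo_line(tcp(-.105,.102),vel=.15)
print(current_clock(),np.array(current_contact_force()).round(2),current_opening())
follow(flap_tip,np.linspace(1.5,.1,15),.06,8)
print(current_clock(),current_eef_pos())
cv2.imwrite("pics/side1.png",read_camera("side"));
E
```

```text
{1: array([-2.03646861e-01, -2.84212396e-01,  1.89255606e+00, -4.44089210e-16,
        1.53324899e+00,  4.24445638e-02]), -1: None}
s 1
6.5583 [ 0.24 -0.2   0.85] 0.0003514220436223449
1.5 [-0.6 -1.1 -0.7] 1.4 [-0.2 -0.5  0.8] 1.3 [ 0.4 -0.8  0.2] 1.2 [ 0.6 -0.1 -0. ] 1.1 [-0.4 -0.1  0.3] 1.0 [-0.1 -0.7  0.4] 0.9 [-0.1 -0.   0.2] 0.8 [1.4 0.4 0.1] 0.7 [-0.4  0.  -0.9] 0.6 [-0.4 -0.9  0.3] 0.5 [-0.4  0.7  0.1] 0.4 [ 0.1 -0.8  0.1] 0.3 [ 1.1 -0.1  0.3] 0.2 [ 0.1 -0.1  0.2] 0.1 [-0.9  1.1  0.1] 
10.625 [0.50249832 0.02493071 0.2393995 ]
```

View pics/side1.png

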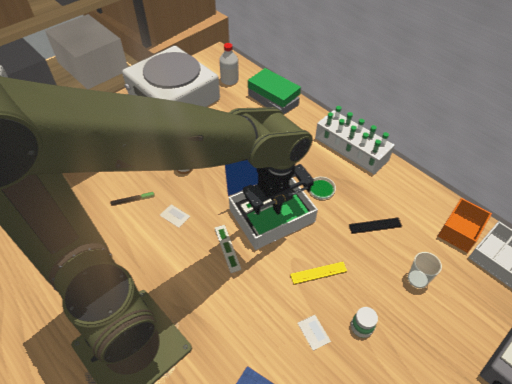

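The flap at about (280,215) is folded down under the fingertips, and the force stays within noise. I press to the stop in small steps, then retreat and look.

```bash
python3 - <<'E'
from h import *
follow(flap_tip,[.05,.02,0,-.02,-.035,-.05,-.065,-.08,-.095],.03,5)
p=np.array(current_eef_pos()); print("tip z",p[2]-.19)
servo_line(p+[0,0,.26],vel=.2)
servo_line(tcp(.16,.29),vel=.25)
print(current_clock(),np.array(current_contact_force()).round(2))
for n in("side","top"): cv2.imwrite(f"pics/{n}2.png",read_camera(n))
t=cv2.imread("pics/top2.png")[125:225,210:320]; s=cv2.imread("pics/side2.png")[125:250,215:305]
a=cv2.copyMakeBorder(cv2.resize(t,None,fx=4,fy=4),0,100,0,0,cv2.BORDER_CONSTANT)
cv2.imwrite("pics/c2.png",np.hstack([a,cv2.resize(s,None,fx=4,fy=4)]))
E
```

```text
0.05 [-0.1  0.5 -0. ] 0.02 [-0.2  0.2  0.3] 0.0 [-1.9  0.8  2.8] -0.02 [-4.4 -0.2 10.2] STOP

tip z 0.04423774794548599
14.0167 [-0.47 -0.92 -0.33]
```

View pics/c2.png

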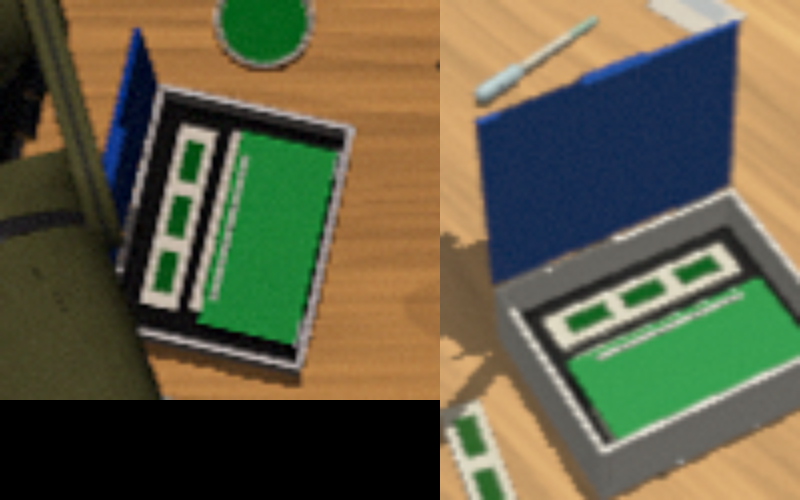

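The flap lies flat: contact came at the expected tip height of 44 mm, and both views show it as a full flat green rectangle with the strips in place. Next is the cover.

```bash
python3 - <<'E'
from h import *
servo_line(tcp(.155,.18),vel=.12)
print(current_clock(),np.array(current_contact_force()).round(2))
servo_line(cover_tip(1.57,off=.010),vel=.06)
follow(cover_tip,np.linspace(1.57,.15,17),.06,9)
follow(cover_tip,[.10,.06,.03,.01],.03,7)
print(current_clock(),np.array(current_eef_pos()),cover_tip(0.))
cv2.imwrite("pics/side3.png",read_camera("side"))
E
```

```text
15.1833 [0.93 0.21 0.24]
1.57 [-0.2 -0.7  0. ] 1.48 [ 0.1  0.  -0.1] 1.39 [0.2 0.  0.1] 1.3 [0.7 0.1 0.1] 1.22 [ 0.1 -0.2 -0. ] 1.13 [ 0.6  0.  -0.7] 1.04 [-0.5 -0.5 -0.3] 0.95 [0.6 0.3 0.3] 0.86 [ 0.2 -0.4 -1. ] 0.77 [0.1 0.4 0.2] 0.68 [-0.6  0.   0.4] 0.59 [0.4 0.2 0.6] 0.5 [ 0.1  0.1 -0.1] 0.42 [ 0.6 -0.1  0.3] 0.33 [-1.4  0.3  0.4] 0.24 [-0.3 -0.2  0.2] 0.15 [0.5 0.7 0.2] 
0.1 [ 0.4  0.2 -0.6] 0.06 [-0.2  0.3  0.5] 0.03 [-0.9  0.5  0.3] 0.01 [ 0.  -0.4  0.1] 
22.8417 [0.50081795 0.01764703 0.25696407] [0.50089155 0.01760384 0.256     ]
```

View pics/side3.png

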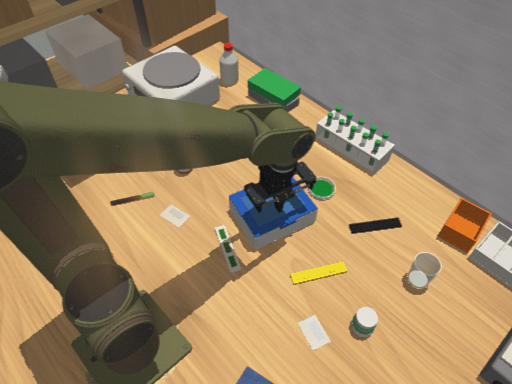

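The cover at about (272,208) is nearly shut under the tips. I press down in small steps to the rim, then retreat and check.

```bash
python3 - <<'E'
from h import *
follow(cover_tip,[0,-.005,-.01,-.015,-.02,-.025,-.03,-.035,-.04],.01,8)
p=np.array(current_eef_pos()); print("tip z",p[2]-.19)
servo_line(p+[0,0,.03],vel=.05); servo_line(p+[0,0,.2],vel=.2)
servo_line(p+[0,.35,.25],vel=.25)
sleep(.5)
print(current_clock(),np.array(current_contact_force()).round(2))
for n in("side","top"): cv2.imwrite(f"pics/{n}4.png",read_camera(n))
t=cv2.imread("pics/top4.png")[125:250,210:320]; s=cv2.imread("pics/side4.png")[145:270,215:305]
cv2.imwrite("pics/c4.png",np.hstack([cv2.resize(x,None,fx=4,fy=4) for x in(t,s)]))
cv2.imwrite("pics/full4.png",cv2.resize(np.hstack([cv2.imread("pics/top4.png"),cv2.imread("pics/side4.png")]),(800,300),interpolation=cv2.INTER_AREA))
E
```

```text
0.0 [-2.4  0.6  5.3] -0.01 [-4.1  0.4  8.7] STOP

tip z 0.06676581976100915
27.25 [0.2  0.21 0.44]
```

View pics/c4.png

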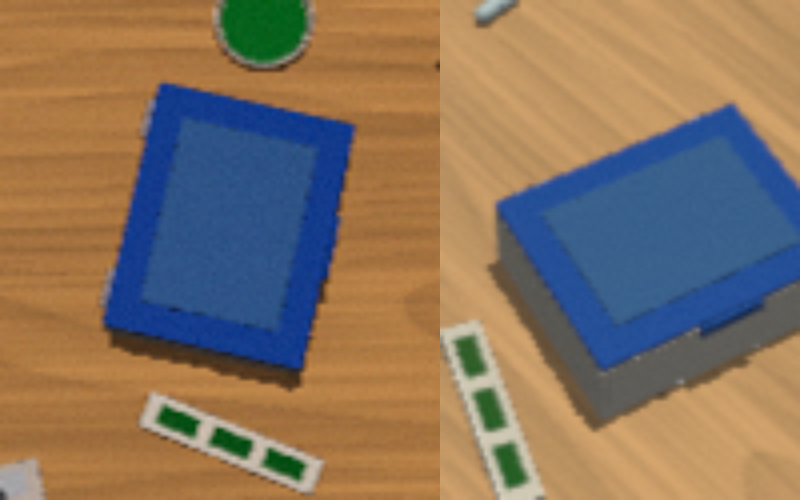

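View pics/full4.png

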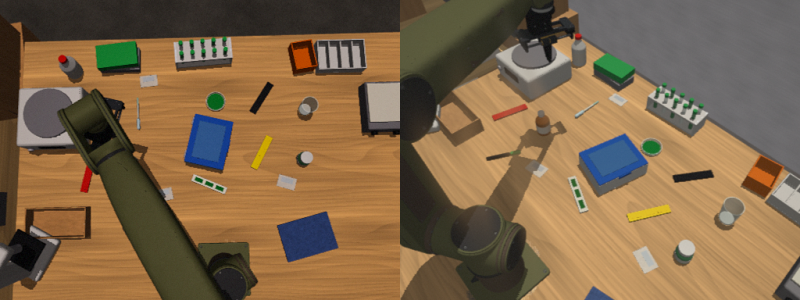

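The cover sits flush on the rim in both views with no gap at the latch side. The other bench items look unmoved, and the arm is clear with no contact force. I'm handing in.

```bash
python3 -c "
from station import *
print(current_clock()); finish_job()"
```

```text
27.35
the job is handed in; nothing more can be done
```

The slide case is ready for storage: the green flap is folded flat over the strips, and the blue cover was then swung shut on top of it. I handed the job in at 27.4 s of the 64 s allowed.

- **Flap:** I pushed it down with closed fingertips until it met its stop. The fingertips were at 44 mm, the height expected for a flat flap, and the reading peaked at about 11 N. The pictures before closing the cover showed it flat with the strips in place.
- **Cover:** I swung it down at about 0.06 m/s or slower, and at 0.01 m/s for the last press. It met the rim at a fingertip height of 66.8 mm, against 66 mm expected, with about 10 N.
- **Final check:** The last top and side views show the cover flush with the rim and no visible gap. By eye, the other items on the bench looked unmoved, though I did not measure their positions. The arm was clear, with contact force within sensor noise.
- **Disagreements:** The two cameras' estimates of the case corners differed by up to about 3 mm, which made no difference here. No check failed.

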